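# Make up two bolt kits in their trays

## Robot

A 6-joint arm with a two-finger parallel gripper is mounted at the origin on the work surface; the furniture and walls round the work are solid. World frame = base frame: x ahead of the robot, y to its left, z up, the work surface at z = 0. Lengths are in mm, angles in rad, forces in N, time in s.
With the tool pointing down it reaches from about 275 to 825 mm from the base axis. Payload 4.9 kg.
Tool frame: the origin (TCP) lies on the centre line of the jaws, within the pads' length; the fingertips stand 17 mm ahead of it and the grasp point (between the pads) lies 2 mm behind it (bot.nose_length is the distance from the TCP to the fingertips, in mm); z points along the fingers, y is the line along which they close (so a half turn about z gives the same grasp; the last joint's range is limited). The gripper opens to 85 mm and grips with 20 to 120 N. Pads are 22 mm wide; open, the fingers measure 114 mm over their backs; the gripper's body (76 mm by 85 mm) begins 54 mm behind the grasp point. The pads swing forward as they close: fully open they stand 13 mm farther back than shut.
Start: joints at [1.019, 0.326, -0.193, 1.052, 0, 1.437], TCP at [223.16, 502.711, 248.281] pointing down, gripper open.
Joint ranges: [-2.65, 2.65], [-0.97, 1.79], [-1.3, 1.35], [-1.93, 2.1], [-1.47, 1.37], [-3.14, 3.14]. Speed limits (rad/s): [2.57, 2.57, 3.14, 3.14, 3.14, 3.14].

## Interface

Orientations are given as [roll, pitch, yaw] about the fixed x, y, z axes, in that order (R = Rz(yaw) Ry(pitch) Rx(roll)).
In Python, from bench import readout, cams, hand_in, bot gives the robot as it stands.
- The arm moves only by the tool arm_command, never from a script. Its arguments are lists of equal length, an entry for each row: "linear": the shift along the tool's x, y, z in units of 25 mm (1.0 is 25 mm), a list of three; "rotation": the turn, a rotation vector about the tool's x, y, z in units of 10 degrees (1.0 is 10 degrees), a list of three; "grip": the gripper's target within -1 to 1 (shut at 1, half-way at 0, fully open at -1). A call has 1 to 5 rows; each row is the pose to reach, as a shift and turn from the pose commanded when the call began, along the tool's axes at that moment; what a row does not reach only later rows make up. A row lasts 1/8 s, in which the tool goes at most 62.5 mm and 10.7 degrees, less where a joint would pass 70% of its speed; a pose out of reach is approached as far as the arm can. A call with a gripper value outside its range is refused whole. The fingers move at their own pace and stop on an object; the grip force is fixed at half the most. Time passes only in rows, so rows that repeat a pose let the fingers close. It gives the time, the measured TCP pose, the force, the opening and the grip force at its end, in the units of the state.
- readout.observe(): the state, without advancing time (a new reading comes with each control period).
- cams.camera(name): name is "side" or "top"; returns a dict with "img" (420x560x3 uint8, red, green, blue), "fx", "fy", "cx", "cy" (pixels), "k1" (the pictures are not rectified: a ray, as slopes to the right and down, at radius r is drawn at 1 + k1 r^2 times it, then the intrinsics apply), "rvec" (rotation vector, rad) and "tvec" (3), from world to camera coordinates, as OpenCV has them. Camera axes: x right, y down, z forward; pixel columns grow to the right and rows downward; lengths in mm; the calibration is good to about 2 mm. A picture is of the moment at which its call begins. There is no depth.
- hand_in(): hands the job in; it is judged then, once.
The state is a dict: "time": time; "q": joint angles; "joint_vel": joint speeds; "effort": joint torques, N m; "position": TCP position; "tool_rot": TCP orientation; "force": force on the tool from outside, world axes, zero at the start; "moment": the same for the moment, N m; "width": finger opening in mm; "gripper_force": force on a finger pad.
Only numpy, scipy, OpenCV 4.12 (cv2) and the standard library are available. Lean on these libraries where they do the work, as an engineer would, in place of code of your own. Each camera call takes 0.05 s, during which the arm holds its last target. There are 200 camera calls.

## Task

Make up two fixing kits from the stock on the bench, one piece to a pocket, each set down in the middle of its pocket standing the way it stands now. The tray with three pockets gets the pipe sleeve in the pocket next to its handle, the long bolt in the middle pocket and the smaller hexagon nut in the far pocket; the tray with two pockets gets the short bolt next to its handle and the round collar in the other pocket. Leave the larger nut, the orange tin and the rusty cup where they are.

Things in the scene. Friction and masses are not known exactly. Their poses are not given: they have to be found in the camera images.
- tray_three: fixed low grey-painted tray, 76 x 216 x 10 mm, three 64 x 64 mm open pockets in a row along its y axis, flat dark U-shaped handle 36 mm beyond its +y end. Pocket floors 4 mm, wall tops 10 mm above the bench; walls 6 mm thick. Origin: centre of the underside, below the middle pocket, z up. Pocket centres at x = 0, y = +70 mm (next to handle), 0, -70 mm (far). Any yaw, either side.
- tray_two: fixed tray of the same make, 76 x 146 x 10 mm, two 64 x 64 mm open pockets; same floor, walls and handle beyond its +y end. Origin: centre of the underside without the handle, below the wall between the pockets, z up. Pocket centres at x = 0, y = +35 mm (next to handle) and -35 mm. Any yaw, either side of the stock.
- pipe_sleeve: rusty-brown pipe offcut standing on end, 43 mm outside diameter, 54 mm high, solid to the touch. Origin: centre of the underside, z up.
- long_bolt: the longer, rusty-brown bolt, standing on its hexagon head with the thread up: 87 mm high, head 30 mm across flats (34 mm across corners) and 13 mm high, shank 20 mm in diameter above it. Origin: centre of the underside, z up.
- short_bolt: the shorter, grey steel bolt, standing on its hexagon head with the thread up: 61 mm high, head 24 mm across flats (27 mm across corners) and 11 mm high, shank 16 mm in diameter above it. Origin: centre of the underside, z up.
- small_nut: the smaller, rusty-brown hexagon nut lying flat: 30 mm across flats, 34 mm across corners, 16 mm high; one pair of flats faces its +x and -x, the others every 60 degrees round. Origin: centre of the underside, z up.
- collar: plain round bright steel collar lying flat: 42 mm outside diameter, 18 mm bore, 18 mm high. Origin: centre of the underside, z up.
- large_nut: the larger, dark hexagon nut lying flat among the stock: 36 mm across flats, 41 mm across corners, 19 mm high; in neither kit, to be left where it is. The bench boards under the far stock are up to 2 mm higher than the near part. Origin: centre of the underside, z up.
- tin: orange round tin with a lid, 67 mm in diameter, 60 mm high, standing behind the stock; to be left where it is. Origin: centre of the underside, z up.
- cup: rusty round cup with electrode stubs in it, 70 mm in diameter, 114 mm high, standing behind the stock; to be left where it is. Origin: centre of the underside, z up.

How it is judged (in metres and radians):
At the end, for the whole second after the job is handed in: All five pieces stand upright (0.12 rad), released and at rest, on the floor of the pocket the goal names (underside 0 to 8 mm above the tray's), within 15 mm of the pocket centre along each tray axis; larger nut, tin and cup within 25 mm of where they began (x of pipe_sleeve in the frame of tray_three between -0.015 and 0.015 m and y of pipe_sleeve in the frame of tray_three between 0.055 and 0.085 m and z of pipe_sleeve in the frame of tray_three between 0 and 0.008 m and angle between each of pipe_sleeve, long_bolt, small_nut, short_bolt, collar's own z axis and vertical below 0.12 rad and linear speed of each of pipe_sleeve, long_bolt, small_nut, short_bolt, collar below 0.02 m/s and contact force between each of pipe_sleeve, long_bolt, small_nut, short_bolt, collar and the fingers below 0.1 N and x of long_bolt in the frame of tray_three between -0.015 and 0.015 m and y of long_bolt in the frame of tray_three between -0.015 and 0.015 m and z of long_bolt in the frame of tray_three between 0 and 0.008 m and x of small_nut in the frame of tray_three between -0.015 and 0.015 m and y of small_nut in the frame of tray_three between -0.085 and -0.055 m and z of small_nut in the frame of tray_three between 0 and 0.008 m and x of short_bolt in the frame of tray_two between -0.015 and 0.015 m and y of short_bolt in the frame of tray_two between 0.02 and 0.05 m and z of short_bolt in the frame of tray_two between 0 and 0.008 m and x of collar in the frame of tray_two between -0.015 and 0.015 m and y of collar in the frame of tray_two between -0.05 and -0.02 m and z of collar in the frame of tray_two between 0 and 0.008 m and distance of each of large_nut, tin, cup from where it was at the start of the episode below 0.025 m); the robot touches nothing.
It fails at once if the larger nut is pushed more than 25 mm from where it stood (distance of large_nut from where it was at the start of the episode above 0.025 m).
It fails at once if the orange tin is pushed more than 25 mm from where it stood (distance of tin from where it was at the start of the episode above 0.025 m).
It fails at once if the rusty cup is pushed more than 25 mm from where it stood (distance of cup from where it was at the start of the episode above 0.025 m).
It also fails if it takes over 128 s, if anything falls off the work surface, if the arm or the gripper's body presses on something with over 40 N, if the wrist force passes 120 N, or if a joint passes its speed limit or range.

## Working session

There is one attempt and no reset: what is moved stays moved. The work goes in short steps, Python scripts to look and compute and a tool call to move; the robot and the scene stay as the last step left them, time stands still between calls to the robot, and variables do not carry over. Pictures are saved under pics/ and viewed, at most 14 in all, crops included, and the job is handed in when it is done.

Besides the shell and the picture viewer there is one more tool, called after "Request:" by a JSON object that holds its "fn" and its "kwargs". arm_command: Moves the arm, as the interface text tells. Its arguments: {"type":"object","properties":{"linear":{"type":"array"},"rotation":{"type":"array"},"grip":{"type":"array"}},"required":["linear","rotation","grip"]}

```bash
mkdir -p pics; python3 - <<'E'
from bench import readout,cams,bot
import cv2,numpy as np
print(readout.observe()); print(bot.nose_length)
for n in("top","side"):
    c=cams.camera(n); im=c.pop("img"); print(n,c)
    np.savez(f"{n}0.npz",img=im,**c)
    cv2.imwrite(f"pics/{n}0.png",cv2.resize(im[...,::-1],(800,600)))
E
```

```text
{'time': 0.0, 'q': array([ 1.01880959e+00,  3.26941768e-01, -1.93620066e-01,  1.05200646e+00,
        3.70475749e-05,  1.43657949e+00]), 'joint_vel': array([-0.00126357,  0.00073106, -0.00035503,  0.00187799,  0.00033838,
        0.00062367]), 'effort': array([ 2.94731835e-04, -4.43403625e+01,  2.62438256e+01,  1.54836732e-02,
       -2.08865799e-04,  8.50860395e-07]), 'position': array([222.83277096, 502.21075873, 247.48923855]), 'tool_rot': array([-3.13984158e+00, -2.73828741e-04,  2.72382248e+00]), 'force': array([-0.48963399,  0.08954747,  0.37064953]), 'moment': array([-0.05012864,  0.00093779, -0.03662188]), 'gripper_force': 0.0, 'width': 85.4732758814576}
17.0
top {'fx': 539.5534238761506, 'fy': 539.5534238761506, 'cx': 279.8822364479319, 'cy': 208.12922928349397, 'k1': 0.03929070903536096, 'rvec': array([ 2.12609926, -2.14622726,  0.15591454]), 'tvec': array([  22.9160978 ,  606.02165334, 1466.67036035])}
side {'fx': 460.94752190215553, 'fy': 460.94752190215553, 'cx': 271.3130632758298, 'cy': 210.08316559357837, 'k1': -0.12661199750985588, 'rvec': array([ 2.14773512, -0.26697299,  0.17265033]), 'tvec': array([-559.32650229,  101.00591814,  983.68713788])}
```

View pics/top0.png

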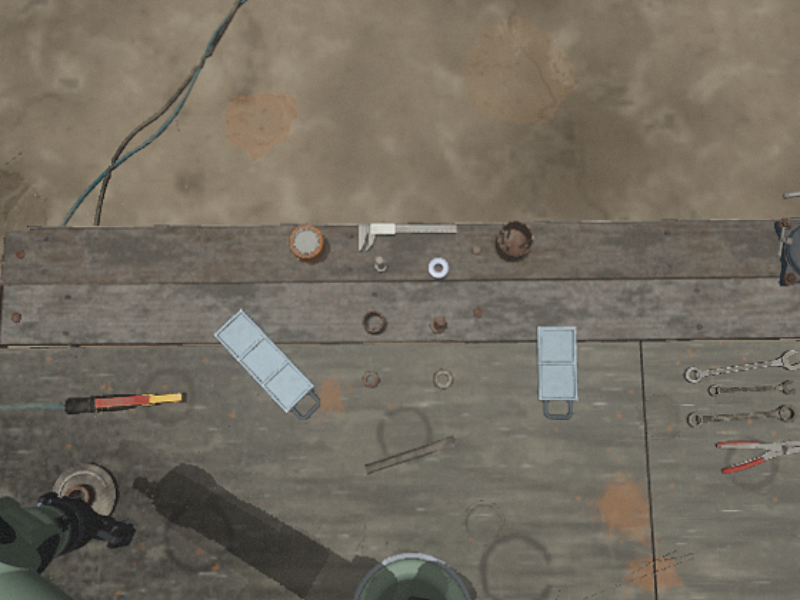

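View pics/side0.png

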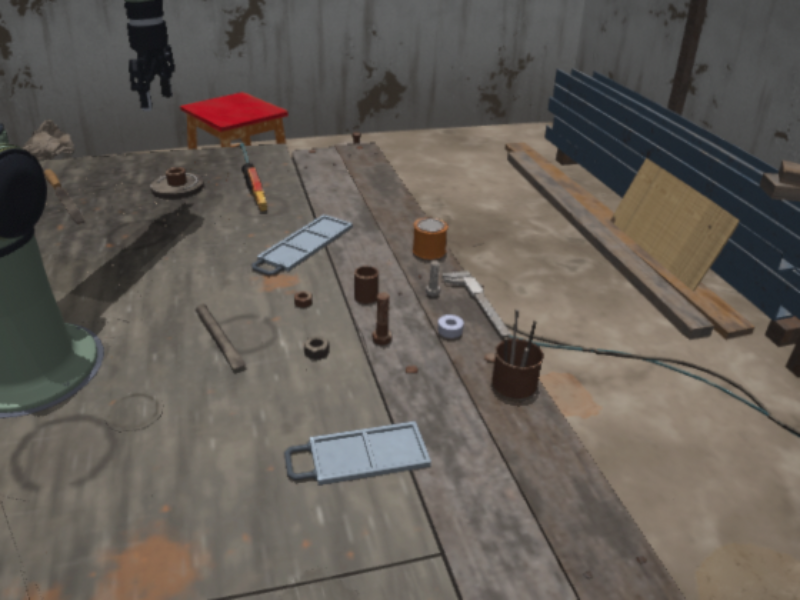

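The top view shows three-tray at (265,362) with its handle lower right, two-tray at (557,365) with its handle down. Stock: sleeve (374,322), long bolt (438,324), short bolt (380,265), collar (438,267), small nut (371,380), large nut (443,379), tin (307,242), cup (513,241). The side view agrees. Next are enlarged crops.

```bash
python3 - <<'E'
import cv2,numpy as np
t=np.load("top0.npz")["img"][...,::-1]; s=np.load("side0.npz")["img"][...,::-1]
cv2.imwrite("pics/tc.png",cv2.resize(t[145:301,145:415],None,fx=2.96,fy=2.96,interpolation=cv2.INTER_CUBIC)[:600,:800])
c=cv2.resize(s[145:345,170:390],None,fx=3,fy=3,interpolation=cv2.INTER_CUBIC); cv2.imwrite("pics/sc.png",c)
E
```

```text
(no output)
```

View pics/tc.png

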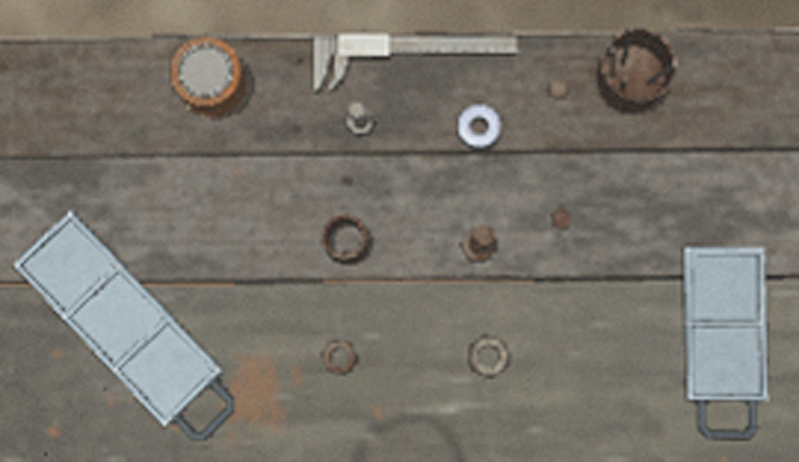

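View pics/sc.png

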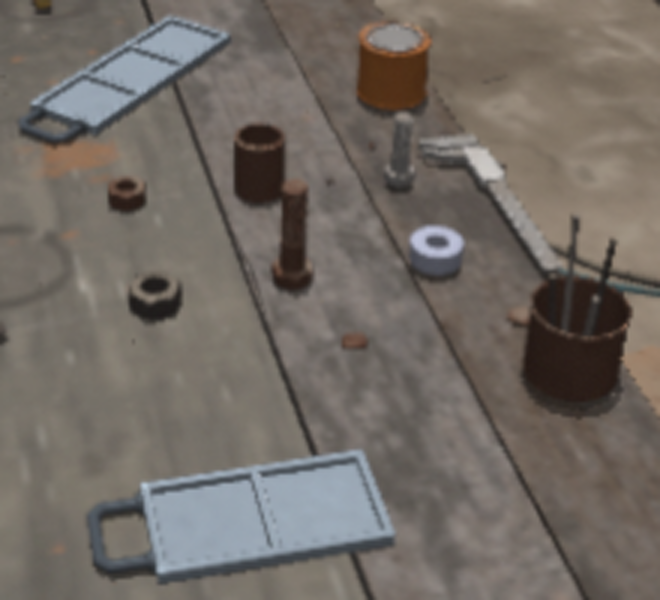

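```bash
cat > h.py <<'E'
import cv2,numpy as np,sys
from scipy.spatial.transform import Rotation as Ro
def ray(c,px,z):
    "pixel -> world point on plane z"
    k=np.array([[c["fx"],0,c["cx"]],[0,c["fy"],c["cy"]],[0,0,1]],float)
    p=cv2.undistortPoints(np.array([[px]],float),k,np.array([float(c["k1"]),0,0,0]))[0,0]
    R=Ro.from_rotvec(c["rvec"]).as_matrix(); o=-R.T@c["tvec"]; d=R.T@[p[0],p[1],1]
    return (o+d*(z-o[2])/d[2])[:2]
def go(x,y,z,yaw=None):
    "print the move from the measured pose, tool down"
    from bench import readout
    s=readout.observe(); R=Ro.from_euler("xyz",s["tool_rot"]); 
    T=Ro.from_euler("xyz",[np.pi,0,s["tool_rot"][2] if yaw is None else yaw])
    print("t%.1f"%s["time"],"pos",np.round(s["position"],1),"yaw %.3f w %.1f F %s g %.0f"%(s["tool_rot"][2],s["width"],np.round(s["force"]),s["gripper_force"]))
    print("linear",np.round(R.inv().apply(np.array([x,y,z])-s["position"])/25,2).tolist(),"rot",np.round(np.degrees((R.inv()*T).as_rotvec())/10,2).tolist())
E
python3 - <<'E'
import numpy as np,cv2
from h import ray
t=dict(np.load("top0.npz"));s=dict(np.load("side0.npz"))
T=lambda u,v:(145+(u+.5)/2.96-.5,145+(v+.5)/2.96-.5)
S=lambda u,v:(170+(u+.5)/3-.5,145+(v+.5)/3-.5)
P=dict(sleeve=(348,238,260,139,55),long=(484,235,294,187,88),short=(357,110,403,117,63),collar=(480,126,438,240,20),snut=(340,356,127,185,16),lnut=(489,356,156,290,19),tin=(207,69,397,39,62))
for k,(a,b,c,d,z) in P.items(): print(k,ray(t,T(a,b),z).round(1),ray(s,S(c,d),z).round(1))
print("heads",ray(t,T(480,245),13),ray(t,T(360,124),12),"cup",ray(t,T(637,68),114))
hsv=cv2.cvtColor(t["img"],cv2.COLOR_RGB2HSV)
m=cv2.inRange(hsv,(90,20,140),(120,110,255)); m=cv2.morphologyEx(m,cv2.MORPH_CLOSE,np.ones((5,5)))
for c in cv2.findContours(m,0,2)[0]:
    if cv2.contourArea(c)<800: continue
    r=cv2.minAreaRect(c); b=np.array([ray(t,p,10) for p in cv2.boxPoints(r)])
    print("tray",r,b.mean(0).round(1),b.round(1).tolist(),[np.linalg.norm(b[i]-b[i-1]).round() for i in range(4)])
print("tray3 corners top",[ray(t,T(*p),10).round(1).tolist() for p in((71,213),(17,266),(166,424),(220,374))])
print("tray2 corners top",[ray(t,T(*p),10).round(1).tolist() for p in((685,248),(765,248),(765,401),(687,400))])
print("tray2 corners side",[ray(s,S(*p),10).round(1).tolist() for p in((362,452),(394,536),(160,575),(142,486))])
print("tray3 corners side",[ray(s,S(*p),10).round(1).tolist() for p in((168,17),(229,38),(96,127),(32,101))])
E
```

```text
sleeve [557.8  66.6] [555.6  60.2]
long [555.3 -59.6] [551.8 -63.3]
short [678.6  57.3] [676.1  55.4]
collar [670.4 -60.5] [669.2 -61.2]
snut [449.7  76.2] [447.   76.1]
lnut [448.2 -65.4] [445.7 -72.7]
tin [720.1 199.7] [715.7 192.6]
heads [555.04266511 -58.87316882] [675.23581087  56.26476092] cup [ 704.40452139 -200.7459196 ]
tray ((389.5, 254.0), (50.0, 27.0), 90.0) [ 478.2 -291.2] [[549.0, -255.8], [548.3, -332.3], [407.4, -325.9], [407.9, -250.6]] [np.float64(141.0), np.float64(76.0), np.float64(141.0), np.float64(75.0)]
tray ((184.0963134765625, 251.8210906982422), (74.4049072265625, 27.02907371520996), 46.7357063293457) [489.9 291.2] [[541.1, 392.5], [594.0, 337.7], [437.8, 189.9], [386.7, 244.7]] [np.float64(214.0), np.float64(76.0), np.float64(215.0), np.float64(75.0)]
tray3 corners top [[590.6, 337.0], [539.5, 387.8], [387.4, 241.9], [434.0, 191.1]]
tray2 corners top [[550.6, -256.1], [549.9, -332.7], [404.2, -326.1], [405.7, -252.6]]
tray2 corners side [[547.6, -261.1], [545.6, -335.3], [402.5, -332.2], [404.2, -258.2]]
tray3 corners side [[536.0, 386.0], [586.9, 326.6], [435.5, 184.5], [384.4, 243.9]]
```

```bash
python3 - <<'E'
from h import *
go(448.5,76,130,np.pi)
t=np.load("top0.npz")["img"][...,::-1]; s=np.load("side0.npz")["img"][...,::-1]
a=t[253:278,247:272];b=s[197:222,200:225]
f=lambda i:cv2.resize(i,(400,400),interpolation=cv2.INTER_CUBIC)
cv2.imwrite("pics/nut.png",np.hstack([f(a),f(b)]))
E
```

```text
t0.1 pos [222.9 502.3 247.6] yaw 2.724 w 85.2 F [ 0. -0.  0.] g 0
linear [-15.17, -11.92, 4.72] rot [-0.01, -0.0, -2.39]
```

View pics/nut.png

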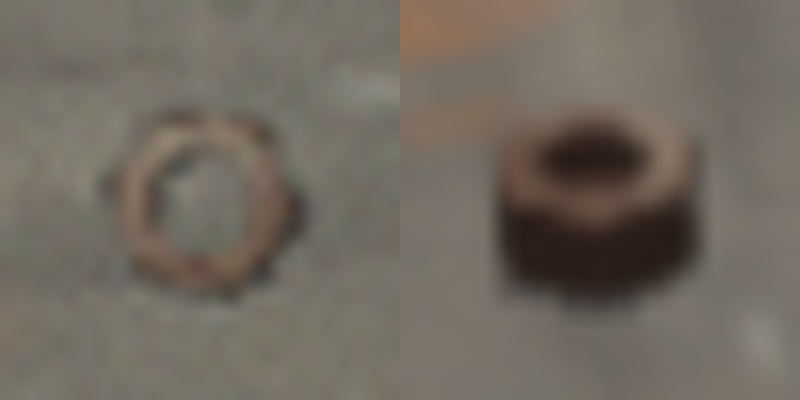

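The left (top) panel has small-nut corners at about (300,215), (110,185), (180,110) and (265,125). That puts a pair of flats at yaw ≈ 2.46, so I'll close along that line.

Request:
{"fn": "arm_command", "kwargs": {"linear": [[-1.9, -1.5, 0.5], [-3.8, -3, 1], [-5.7, -4.5, 1.5], [-7.6, -6, 2], [-7.6, -6, 2]], "rotation": [[0, 0, 0.5], [0, 0, 1], [0, 0, 1.5], [0, 0, 1.5], [0, 0, 1.5]], "grip": [-0.4, -0.4, -0.4, -0.4, -0.4]}}

```text
time: 0.72
position: [336.7, 285.0, 197.3]
tool_rot: [-3.139, -0.0, 2.455]
force: [-0.3, -0.6, 0.3]
width: 59.5
gripper_force: 0.0
```

```bash
python3 -c "
from h import *
go(448.5,76,90,2.461)"
```

```text
t0.7 pos [336.7 285.  197.3] yaw 2.455 w 59.5 F [-0. -1.  0.] g 0
linear [-8.76, -3.62, 4.3] rot [-0.02, -0.0, -0.04]
```

Request:
{"fn": "arm_command", "kwargs": {"linear": [[-2.2, -0.9, 1.1], [-4.4, -1.8, 2.2], [-6.6, -2.7, 3.2], [-8.75, -3.6, 4.3], [-8.75, -3.6, 4.3]], "rotation": [[0, 0, 0], [0, 0, 0], [0, 0, 0], [0, 0, 0], [0, 0, 0]], "grip": [-0.4, -0.4, -0.4, -0.4, -0.4]}}

```text
time: 1.35
position: [450.3, 79.4, 89.4]
tool_rot: [-3.141, -0.001, 2.458]
force: [-0.7, 0.3, -0.3]
width: 59.6
gripper_force: 0.0
```

```bash
python3 - <<'E'
from h import *
from bench import cams
go(448.5,76,24,2.461)
i=[cams.camera(n)["img"][...,::-1] for n in("top","side")]
f=lambda i:cv2.resize(i,(400,400),interpolation=cv2.INTER_CUBIC)
cv2.imwrite("pics/a1.png",np.hstack([f(i[0][225:305,220:300]),f(i[1][155:235,170:250])]))
E
```

```text
t1.4 pos [450.3  79.4  89.4] yaw 2.458 w 59.6 F [-1.  0. -0.] g 0
linear [-0.03, -0.15, 2.62] rot [-0.01, -0.01, -0.02]
```

View pics/a1.png

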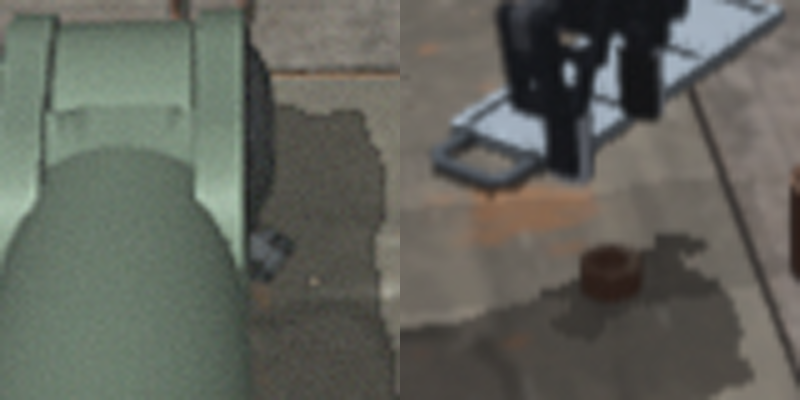

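The side panel shows the fingertips at about (572,180) and (648,118), straddling the nut at (612,272). I'll check the tip height by projection.

```bash
python3 - <<'E'
from h import *
s=dict(np.load("side0.npz"));k=np.array([[s["fx"],0,s["cx"]],[0,s["fy"],s["cy"]],[0,0,1]],float)
d=np.array([np.sin(2.46),-np.cos(2.46),0])
for z in(72,78,84):
  p=cv2.projectPoints(np.array([[450.3,79.4,z]]+37*np.array([[0],[1],[-1]])*d),s["rvec"],s["tvec"],k,np.array([float(s["k1"]),0,0,0]))[0][:,0]
  print(z,((p-[170,155])*5+[400,0]).round(0).tolist())
E
```

```text
72 [[610.0, 155.0], [648.0, 121.0], [570.0, 191.0]]
78 [[610.0, 144.0], [648.0, 110.0], [570.0, 180.0]]
84 [[609.0, 134.0], [647.0, 100.0], [569.0, 169.0]]
```

Request:
{"fn": "arm_command", "kwargs": {"linear": [[0, -0.15, 1.3], [0, -0.15, 2.57], [0, -0.15, 2.57], [0, -0.15, 2.57], [0, -0.15, 2.57]], "rotation": [[0, 0, 0], [0, 0, 0], [0, 0, 0], [0, 0, 0], [0, 0, 0]], "grip": [-0.4, -0.4, -0.4, 1, 1]}}

```text
time: 2.08
position: [448.2, 78.9, 28.2]
tool_rot: [3.14, 0.002, 2.463]
force: [-3.5, 0.8, 11.3]
width: 27.1
gripper_force: 58.2
```

Request:
{"fn": "arm_command", "kwargs": {"linear": [[0, 0, 0], [0, 0, 0], [0, 0, 0], [0, 0, 0], [0, 0, 0]], "rotation": [[0, 0, 0], [0, 0, 0], [0, 0, 0], [0, 0, 0], [0, 0, 0]], "grip": [1, 1, 1, 1, 1]}}

```text
time: 2.7
position: [448.2, 78.8, 28.3]
tool_rot: [3.139, 0.001, 2.463]
force: [-1.1, 1.9, 7.1]
width: 27.3
gripper_force: 58.6
```

```bash
python3 - <<'E'
from h import *
from bench import cams
go(448.5,76,28,2.461)
i=cams.camera("side")["img"][...,::-1]
cv2.imwrite("pics/a2.png",cv2.resize(i[155:235,170:250],(600,600),interpolation=cv2.INTER_CUBIC))
E
```

```text
t2.7 pos [448.2  78.8  28.3] yaw 2.463 w 27.3 F [-1.  2.  7.] g 59
linear [-0.08, -0.08, 0.01] rot [0.02, 0.01, 0.01]
```

View pics/a2.png

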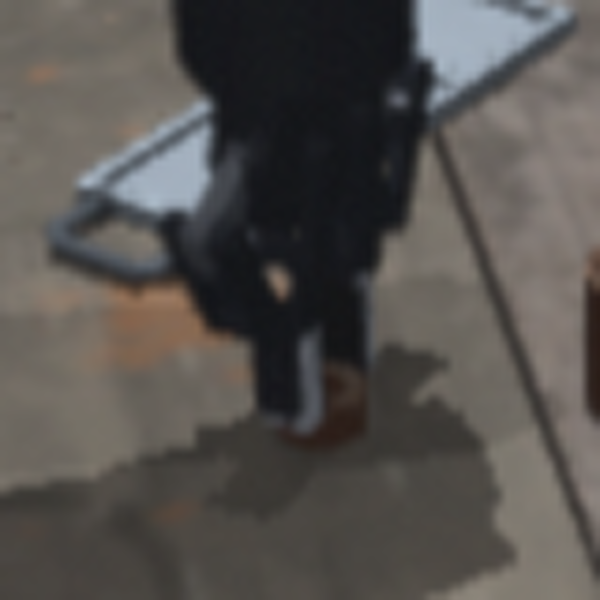

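The nut is between the fingertips, its centre at about (333,410), a little off pad centre at (300,400). I'll lift it and look.

Request:
{"fn": "arm_command", "kwargs": {"linear": [[0, 0, -1], [0, 0, -2.5], [0, 0, -4], [0, 0, -4], [0, 0, -4]], "rotation": [[0, 0, 0], [0, 0, 0], [0, 0, 0], [0, 0, 0], [0, 0, 0]], "grip": [1, 1, 1, 1, 1]}}

```text
time: 3.38
position: [447.2, 78.2, 126.9]
tool_rot: [3.141, 0.001, 2.462]
force: [0.8, 0.3, -1.0]
width: 27.0
gripper_force: 59.5
```

```bash
python3 - <<'E'
from h import *
from bench import cams
go(539,336.5,128,2.461)
i=cams.camera("side")["img"][...,::-1]
cv2.imwrite("pics/a3.png",cv2.resize(i[115:195,170:250],(600,600),interpolation=cv2.INTER_CUBIC))
E
```

```text
t3.4 pos [447.2  78.2 126.9] yaw 2.462 w 27.0 F [ 1.  0. -1.] g 59
linear [3.64, 10.34, -0.04] rot [0.0, 0.0, 0.01]
```

View pics/a3.png

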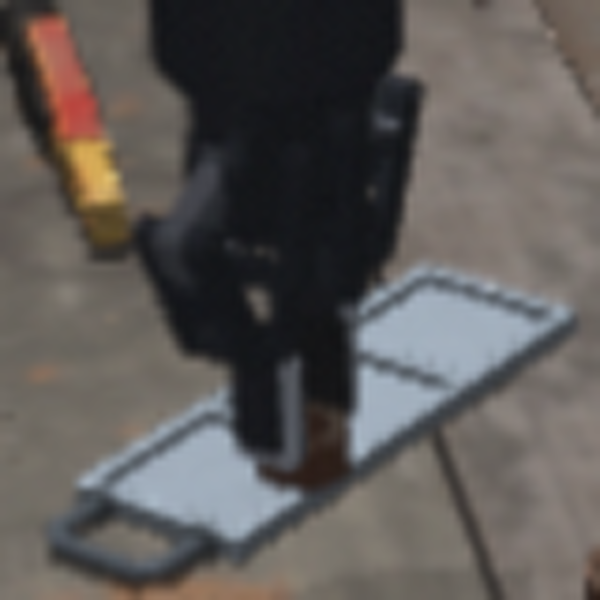

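Request:
{"fn": "arm_command", "kwargs": {"linear": [[0.8, 2.1, 0], [1.6, 4.2, 0], [2.4, 6.3, 0], [3.0, 8.4, 0], [3.64, 10.3, 0]], "rotation": [[0, 0, 0], [0, 0, 0], [0, 0, 0], [0, 0, 0], [0, 0, 0]], "grip": [1, 1, 1, 1, 1]}}

```text
time: 4.05
position: [537.9, 337.1, 124.7]
tool_rot: [-3.139, -0.001, 2.462]
force: [0.4, -0.2, -0.0]
width: 26.6
gripper_force: 59.5
```

Request:
{"fn": "arm_command", "kwargs": {"linear": [[0, 0, 0], [0, 0, 0.5], [0, 0, 1.5], [0, 0, 2.6], [0, 0, 2.6]], "rotation": [[0, 0, 0], [0, 0, 0], [0, 0, 0], [0, 0, 0], [0, 0, 0]], "grip": [1, 1, 1, 1, 1]}}

```text
time: 4.68
position: [535.3, 332.8, 58.3]
tool_rot: [-3.135, -0.003, 2.46]
force: [-0.6, -0.1, 0.3]
width: 27.0
gripper_force: 59.6
```

```bash
python3 - <<'E'
from h import *
from bench import cams
go(539,336.5,34,2.461)
for n in("side","top"):
  c=cams.camera(n); i=c["img"][...,::-1]
  cv2.imwrite("pics/b_%s.png"%n,i)
i=[cv2.imread("pics/b_%s.png"%n) for n in("top","side")]
f=lambda i:cv2.resize(i,(400,400),interpolation=cv2.INTER_CUBIC)
cv2.imwrite("pics/b.png",np.hstack([f(i[0][200:300,140:240]),f(i[1][120:220,160:260])]))
E
```

```text
t4.7 pos [535.3 332.8  58.3] yaw 2.460 w 27.0 F [-1. -0.  0.] g 60
linear [-0.03, 0.21, 0.97] rot [-0.04, -0.02, -0.0]
```

View pics/b.png

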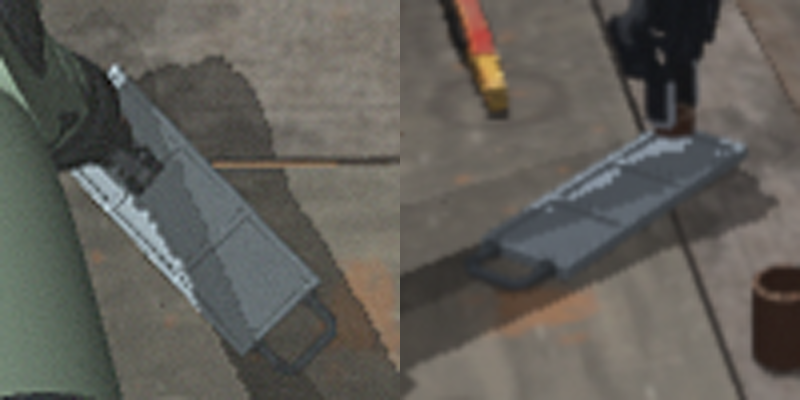

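The gripper is above the far pocket: in the top panel the jaws are at about (135,170), and in the side panel the nut is at (675,120). I'll lower and release.

Request:
{"fn": "arm_command", "kwargs": {"linear": [[0, 0.2, 0.4], [0, 0.2, 0.7], [0, 0.2, 0.93], [0, 0.2, 0.93], [0, 0.2, 0.93]], "rotation": [[0, 0, 0], [0, 0, 0], [0, 0, 0], [0, 0, 0], [0, 0, 0]], "grip": [1, 1, 1, 1, 1]}}

```text
time: 5.4
position: [541.4, 339.5, 38.4]
tool_rot: [3.141, 0.0, 2.462]
force: [0.4, -0.3, -0.5]
width: 27.0
gripper_force: 59.6
```

Request:
{"fn": "arm_command", "kwargs": {"linear": [[0, 0, 0], [0, 0, 0], [0, 0, 0], [0, 0, 0], [0, 0, 0]], "rotation": [[0, 0, 0], [0, 0, 0], [0, 0, 0], [0, 0, 0], [0, 0, 0]], "grip": [-0.2, -0.2, -0.2, -0.2, -0.2]}}

```text
time: 6.02
position: [541.4, 339.5, 38.3]
tool_rot: [3.142, -0.0, 2.462]
force: [0.6, 0.4, -0.1]
width: 51.0
gripper_force: 0.0
```

Request:
{"fn": "arm_command", "kwargs": {"linear": [[0, 0, -0.5], [0, 0, -1.5], [0, 0, -4], [0, 0, -4.6], [0, 0, -4.6]], "rotation": [[0, 0, 0], [0, 0, 0], [0, 0, 0], [0, 0, 0], [0, 0, 0]], "grip": [-0.2, -0.2, -0.2, -0.3, -0.4]}}

```text
time: 6.65
position: [542.4, 340.0, 155.3]
tool_rot: [3.138, 0.002, 2.462]
force: [0.7, 0.1, -0.6]
width: 59.7
gripper_force: 0.0
```

```bash
python3 -c "
from h import *
go(556.8,63.5,150,np.pi)"
```

```text
t6.7 pos [542.4 340.  155.3] yaw 2.462 w 59.7 F [ 1.  0. -1.] g 0
linear [-7.4, -8.24, 0.2] rot [0.02, 0.02, -3.89]
```

Request:
{"fn": "arm_command", "kwargs": {"linear": [[-1.8, -2, 0], [-3.6, -4, 0], [-5.4, -6, 0], [-7.4, -8.24, 0], [-7.4, -8.24, 0.2]], "rotation": [[0, 0, 0], [0, 0, 0], [0, 0, 0], [0, 0, 0], [0, 0, 0]], "grip": [-0.7, -0.7, -0.7, -0.7, -0.7]}}

```text
time: 7.28
position: [554.6, 59.8, 146.7]
tool_rot: [-3.14, -0.002, 2.458]
force: [-0.2, -0.0, -0.0]
width: 72.5
gripper_force: 0.0
```

Request:
{"fn": "arm_command", "kwargs": {"linear": [[0, 0, 0], [0, 0, 0], [0, 0, 1], [0, 0, 1.6], [0, 0, 1.6]], "rotation": [[0, 0, 0], [0, 0, 0], [0, 0, 0], [0, 0, 0], [0, 0, 0]], "grip": [-0.7, -0.7, -0.7, -0.7, -0.7]}}

```text
time: 7.9
position: [554.4, 64.0, 106.8]
tool_rot: [-3.14, -0.003, 2.464]
force: [-0.6, 0.3, 0.2]
width: 72.6
gripper_force: 0.0
```

```bash
python3 - <<'E'
from h import *
from bench import cams
i=[cams.camera(n)["img"][...,::-1] for n in("top","side")]
go(556.8,63.5,45)
f=lambda i:cv2.resize(i,(400,400),interpolation=cv2.INTER_CUBIC)
cv2.imwrite("pics/c.png",np.hstack([f(i[0][200:300,140:240]),f(i[1][140:260,200:320])]))
E
```

```text
t8.0 pos [555.9  63.6 108.4] yaw 2.463 w 72.3 F [ 0. -0. -1.] g 0
linear [-0.03, 0.02, 2.54] rot [-0.0, -0.0, 0.0]
```

View pics/c.png

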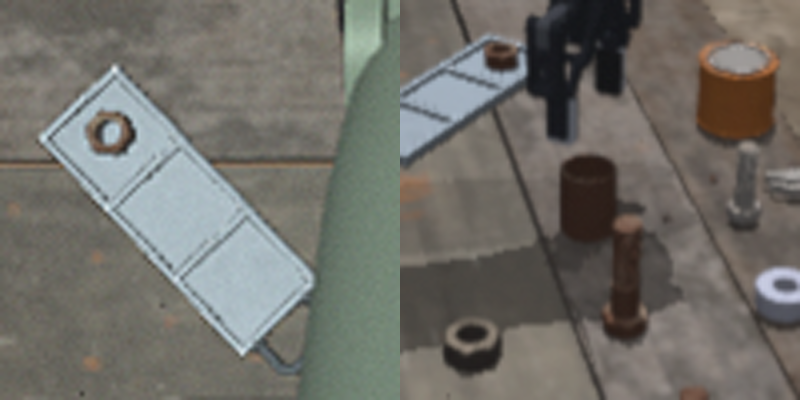

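The nut at (110,132) in the top panel is in the middle of the far pocket. The jaws straddle the sleeve.

Request:
{"fn": "arm_command", "kwargs": {"linear": [[0, 0, 1], [0, 0, 2], [0, 0, 2.5], [0, 0, 2.5], [0, 0, 2.5]], "rotation": [[0, 0, 0], [0, 0, 0], [0, 0, 0], [0, 0, 0], [0, 0, 0]], "grip": [-0.7, -0.7, -0.7, -0.7, 1]}}

```text
time: 8.62
position: [556.7, 63.0, 46.8]
tool_rot: [3.141, 0.001, 2.462]
force: [-0.3, -0.7, 0.5]
width: 56.0
gripper_force: 0.0
```

Request:
{"fn": "arm_command", "kwargs": {"linear": [[0, 0, 0], [0, 0, 0], [0, 0, 0], [0, 0, 0], [0, 0, 0]], "rotation": [[0, 0, 0], [0, 0, 0], [0, 0, 0], [0, 0, 0], [0, 0, 0]], "grip": [1, 1, 1, 1, 1]}}

```text
time: 9.25
position: [558.0, 63.7, 47.8]
tool_rot: [3.137, 0.003, 2.462]
force: [1.4, 2.6, 5.3]
width: 40.5
gripper_force: 60.0
```

Request:
{"fn": "arm_command", "kwargs": {"linear": [[0, 0, -1], [0, 0, -2.5], [0, 0, -4], [0, 0, -4], [0, 0, -4]], "rotation": [[0, 0, 0], [0, 0, 0], [0, 0, 0], [0, 0, 0], [0, 0, 0]], "grip": [1, 1, 1, 1, 1]}}

```text
time: 9.88
position: [554.8, 62.9, 144.7]
tool_rot: [-3.14, -0.001, 2.462]
force: [-0.5, 0.4, -3.6]
width: 40.7
gripper_force: 62.2
```

```bash
python3 -c "
from h import *
go(437,240.5,145)"
```

```text
t9.9 pos [554.8  62.9 144.7] yaw 2.462 w 40.7 F [-1.  0. -4.] g 62
linear [8.13, 2.56, -0.01] rot [-0.01, -0.01, 0.0]
```

Request:
{"fn": "arm_command", "kwargs": {"linear": [[2, 0.64, 0], [4, 1.28, 0], [6, 1.9, 0], [8.1, 2.56, 0], [8.1, 2.56, 0]], "rotation": [[0, 0, 0], [0, 0, 0], [0, 0, 0], [0, 0, 0], [0, 0, 0]], "grip": [1, 1, 1, 1, 1]}}

```text
time: 10.5
position: [434.4, 241.9, 143.7]
tool_rot: [-3.137, -0.003, 2.468]
force: [0.5, -0.5, -3.5]
width: 40.2
gripper_force: 62.3
```

Request:
{"fn": "arm_command", "kwargs": {"linear": [[0, 0, 0], [0, 0, 1], [0, 0, 2], [0, 0, 2.6], [0, 0, 2.6]], "rotation": [[0, 0, 0], [0, 0, 0], [0, 0, 0], [0, 0, 0], [0, 0, 0]], "grip": [1, 1, 1, 1, 1]}}

```text
time: 11.12
position: [438.0, 238.9, 79.5]
tool_rot: [-3.139, -0.001, 2.46]
force: [0.2, 0.4, -4.0]
width: 40.7
gripper_force: 62.2
```

```bash
python3 -c "
from h import *
go(437,240.5,52)"
```

```text
t11.1 pos [438.  238.9  79.5] yaw 2.460 w 40.7 F [ 0.  0. -4.] g 62
linear [0.07, 0.03, 1.1] rot [-0.02, -0.01, 0.0]
```

Request:
{"fn": "arm_command", "kwargs": {"linear": [[0, 0, 0.4], [0, 0, 0.8], [0, 0, 1.05], [0, 0, 1.05], [0, 0, 1.05]], "rotation": [[0, 0, 0], [0, 0, 0], [0, 0, 0], [0, 0, 0], [0, 0, 0]], "grip": [1, 1, 1, 1, 1]}}

```text
time: 11.75
position: [438.7, 240.2, 54.7]
tool_rot: [3.141, 0.0, 2.462]
force: [0.2, -0.5, -3.1]
width: 40.4
gripper_force: 62.3
```

Request:
{"fn": "arm_command", "kwargs": {"linear": [[0, 0, 0], [0, 0, 0], [0, 0, 0], [0, 0, 0], [0, 0, 0]], "rotation": [[0, 0, 0], [0, 0, 0], [0, 0, 0], [0, 0, 0], [0, 0, 0]], "grip": [-0.5, -0.5, -0.5, -0.5, -0.5]}}

```text
time: 12.38
position: [438.6, 240.0, 54.6]
tool_rot: [3.141, 0.0, 2.462]
force: [-0.5, -0.9, -0.3]
width: 63.9
gripper_force: 0.0
```

Request:
{"fn": "arm_command", "kwargs": {"linear": [[0, 0, -0.5], [0, 0, -1.5], [0, 0, -4], [0, 0, -5.2], [0, 0, -5.2]], "rotation": [[0, 0, 0], [0, 0, 0], [0, 0, 0], [0, 0, 0], [0, 0, 0]], "grip": [-0.5, -0.5, -0.5, -0.4, -0.3]}}

```text
time: 13.0
position: [440.5, 240.8, 187.9]
tool_rot: [3.136, 0.003, 2.462]
force: [0.7, -0.7, -0.2]
width: 55.5
gripper_force: 0.0
```

```bash
python3 -c "
from h import *
go(554.5,-61,180)"
```

```text
t13.0 pos [440.5 240.8 187.9] yaw 2.462 w 55.5 F [ 1. -1. -0.] g 0
linear [-11.13, -6.53, 0.32] rot [0.03, 0.02, 0.0]
```

Request:
{"fn": "arm_command", "kwargs": {"linear": [[-2, -1.2, 0], [-4, -2.4, 0], [-6, -3.6, 0], [-7, -4.2, 0], [-7, -4.2, 0]], "rotation": [[0, 0, 0], [0, 0, 0], [0, 0, 0], [0, 0, 0], [0, 0, 0]], "grip": [-0.3, -0.3, -0.3, -0.3, -0.3]}}

```text
time: 13.62
position: [508.5, 46.6, 183.6]
tool_rot: [-3.141, -0.001, 2.458]
force: [-0.9, 0.7, -0.6]
width: 55.4
gripper_force: 0.0
```

Request:
{"fn": "arm_command", "kwargs": {"linear": [[-2, -1.2, 0], [-4.13, -2.33, 0], [-4.13, -2.33, 1], [-4.13, -2.33, 1.6], [-4.13, -2.33, 1.6]], "rotation": [[0, 0, 0], [0, 0, 0], [0, 0, 0], [0, 0, 0], [0, 0, 0]], "grip": [-0.3, -0.3, -0.3, -0.3, -0.3]}}

```text
time: 14.25
position: [550.5, -60.1, 142.9]
tool_rot: [-3.14, -0.004, 2.464]
force: [-1.0, 0.8, -0.1]
width: 55.5
gripper_force: 0.0
```

```bash
python3 - <<'E'
from h import *
from bench import cams
i=[cams.camera(n)["img"][...,::-1] for n in("top","side")]
go(554.5,-61,72)
f=lambda i:cv2.resize(i,(400,400),interpolation=cv2.INTER_CUBIC)
cv2.imwrite("pics/d.png",np.hstack([f(i[0][200:300,140:240]),f(i[1][130:250,200:320])]))
E
```

```text
t14.3 pos [552.1 -60.6 144.7] yaw 2.464 w 55.5 F [-0.  0.  0.] g 0
linear [-0.09, 0.05, 2.91] rot [-0.0, -0.0, 0.0]
```

View pics/d.png

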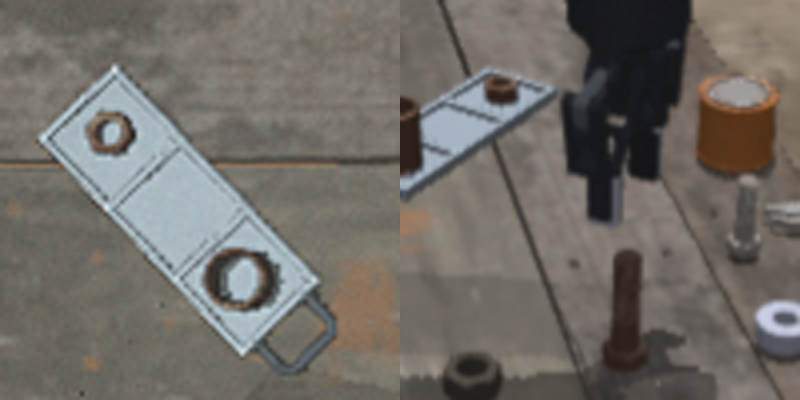

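The sleeve at (243,280) sits centred in the handle-side pocket. The jaws are over the long bolt, whose top is at (627,255) in the side panel.

Request:
{"fn": "arm_command", "kwargs": {"linear": [[0, 0, 1], [0, 0, 2], [0, 0, 2.9], [0, 0, 2.9], [0, 0, 2.9]], "rotation": [[0, 0, 0], [0, 0, 0], [0, 0, 0], [0, 0, 0], [0, 0, 0]], "grip": [-0.3, -0.3, -0.3, -0.3, 1]}}

```text
time: 14.98
position: [553.2, -61.6, 73.3]
tool_rot: [3.141, 0.002, 2.463]
force: [0.2, -0.3, 0.1]
width: 38.6
gripper_force: 0.0
```

Request:
{"fn": "arm_command", "kwargs": {"linear": [[0, 0, 0], [0, 0, 0], [0, 0, 0], [0, 0, 0], [0, 0, 0]], "rotation": [[0, 0, 0], [0, 0, 0], [0, 0, 0], [0, 0, 0], [0, 0, 0]], "grip": [1, 1, 1, 1, 1]}}

```text
time: 15.6
position: [553.6, -61.8, 73.7]
tool_rot: [3.14, 0.002, 2.462]
force: [-0.1, 0.3, 5.9]
width: 18.4
gripper_force: 58.4
```

Request:
{"fn": "arm_command", "kwargs": {"linear": [[0, 0, -1], [0, 0, -2.5], [0, 0, -4], [0, 0, -4], [0, 0, -4]], "rotation": [[0, 0, 0], [0, 0, 0], [0, 0, 0], [0, 0, 0], [0, 0, 0]], "grip": [1, 1, 1, 1, 1]}}

```text
time: 16.23
position: [551.7, -61.7, 171.3]
tool_rot: [-3.141, -0.001, 2.462]
force: [-1.5, -0.1, -2.7]
width: 18.0
gripper_force: 58.9
```

```bash
python3 -c "
from h import *
go(488,288.5,175)"
```

```text
t16.2 pos [551.7 -61.7 171.3] yaw 2.462 w 18.0 F [-1. -0. -3.] g 59
linear [10.79, 9.29, -0.14] rot [-0.0, -0.01, 0.0]
```

Request:
{"fn": "arm_command", "kwargs": {"linear": [[1.8, 1.55, 0], [3.6, 3.1, 0], [5.4, 4.65, 0], [7, 6, 0], [7, 6, 0]], "rotation": [[0, 0, 0], [0, 0, 0], [0, 0, 0], [0, 0, 0], [0, 0, 0]], "grip": [1, 1, 1, 1, 1]}}

```text
time: 16.85
position: [508.1, 167.8, 170.2]
tool_rot: [-3.139, -0.003, 2.468]
force: [0.3, -0.7, -2.8]
width: 18.6
gripper_force: 59.1
```

Request:
{"fn": "arm_command", "kwargs": {"linear": [[1.8, 1.6, 0], [3.8, 3.3, 0], [3.8, 3.3, 0], [3.8, 3.3, 0.8], [3.8, 3.3, 1.5]], "rotation": [[0, 0, 0], [0, 0, 0], [0, 0, 0], [0, 0, 0], [0, 0, 0]], "grip": [1, 1, 1, 1, 1]}}

```text
time: 17.48
position: [488.2, 286.9, 132.8]
tool_rot: [-3.139, -0.0, 2.461]
force: [-0.4, 0.4, -2.6]
width: 18.5
gripper_force: 59.7
```

Request:
{"fn": "arm_command", "kwargs": {"linear": [[0, 0, 0.6], [0, 0, 1.2], [0, 0, 1.2], [0, 0, 1.2], [0, 0, 1.2]], "rotation": [[0, 0, 0], [0, 0, 0], [0, 0, 0], [0, 0, 0], [0, 0, 0]], "grip": [1, 1, 1, 1, 1]}}

```text
time: 18.1
position: [489.1, 289.0, 105.3]
tool_rot: [3.14, 0.001, 2.462]
force: [-0.7, 0.7, -2.2]
width: 18.4
gripper_force: 59.7
```

```bash
python3 -c "
from h import *
go(488,288.5,78)"
```

```text
t18.1 pos [489.1 289.  105.3] yaw 2.462 w 18.4 F [-1.  1. -2.] g 60
linear [0.02, -0.04, 1.09] rot [0.01, 0.0, 0.0]
```

Request:
{"fn": "arm_command", "kwargs": {"linear": [[0, 0, 0.4], [0, 0, 0.8], [0, 0, 1.08], [0, 0, 1.08], [0, 0, 1.08]], "rotation": [[0, 0, 0], [0, 0, 0], [0, 0, 0], [0, 0, 0], [0, 0, 0]], "grip": [1, 1, 1, 1, 1]}}

```text
time: 18.73
position: [488.3, 288.6, 77.3]
tool_rot: [-3.141, -0.0, 2.462]
force: [0.4, -0.7, -0.0]
width: 18.9
gripper_force: 59.6
```

Request:
{"fn": "arm_command", "kwargs": {"linear": [[0, 0, 0], [0, 0, 0], [0, 0, 0], [0, 0, 0], [0, 0, 0]], "rotation": [[0, 0, 0], [0, 0, 0], [0, 0, 0], [0, 0, 0], [0, 0, 0]], "grip": [0, 0, 0, 0, 0]}}

```text
time: 19.35
position: [488.5, 288.7, 77.6]
tool_rot: [3.141, 0.0, 2.462]
force: [1.1, -1.3, 0.9]
width: 42.9
gripper_force: 0.0
```

Request:
{"fn": "arm_command", "kwargs": {"linear": [[0, 0, -0.5], [0, 0, -1.5], [0, 0, -3.5], [0, 0, -4.5], [0, 0, -4.5]], "rotation": [[0, 0, 0], [0, 0, 0], [0, 0, 0], [0, 0, 0], [0, 0, 0]], "grip": [0, 0, 0, -0.3, -0.7]}}

```text
time: 19.98
position: [490.1, 289.5, 193.1]
tool_rot: [3.137, 0.003, 2.462]
force: [0.4, -0.1, 0.6]
width: 71.6
gripper_force: 0.0
```

```bash
python3 -c "
from h import *
go(670,-61,140,np.pi)"
```

```text
t20.0 pos [490.1 289.5 193.1] yaw 2.462 w 71.6 F [ 0. -0.  1.] g 0
linear [-14.4, -6.39, 2.13] rot [0.02, 0.02, -3.89]
```

Request:
{"fn": "arm_command", "kwargs": {"linear": [[-2.2, -1, 0], [-4.4, -2, 0], [-6.6, -3, 0], [-8, -3.6, 0], [-8, -3.6, 0]], "rotation": [[0, 0, -0.9], [0, 0, -1.8], [0, 0, -2.7], [0, 0, -3.6], [0, 0, -3.9]], "grip": [-0.7, -0.7, -0.7, -0.7, -0.7]}}

```text
time: 20.6
position: [588.1, 90.0, 188.7]
tool_rot: [-3.141, -0.001, 3.14]
force: [-1.2, 0.9, -0.0]
width: 72.7
gripper_force: 0.0
```

Request:
{"fn": "arm_command", "kwargs": {"linear": [[0, 0, 0], [0, 0, 0], [0, 0, 0]], "rotation": [[0, 0, 0], [0, 0, 0], [0, 0, 0]], "grip": [-0.7, -0.7, -0.7]}}

```text
time: 20.98
position: [587.1, 93.6, 189.9]
tool_rot: [-3.142, -0.0, -3.14]
force: [1.1, -0.6, 0.4]
width: 72.4
gripper_force: 0.0
```

```bash
python3 -c "
from h import *
go(670,-61,110,np.pi)"
```

```text
t21.0 pos [587.1  93.6 189.9] yaw -3.140 w 72.4 F [ 1. -1.  0.] g 0
linear [-3.31, -6.19, 3.19] rot [-0.0, -0.0, 0.01]
```

Request:
{"fn": "arm_command", "kwargs": {"linear": [[-1.1, -2, 0], [-2.2, -4, 0.5], [-3.3, -6.2, 2], [-3.3, -6.2, 3.2], [-3.3, -6.2, 3.2]], "rotation": [[0, 0, 0], [0, 0, 0], [0, 0, 0], [0, 0, 0], [0, 0, 0]], "grip": [-0.6, -0.6, -0.6, -0.6, -0.6]}}

```text
time: 21.6
position: [667.7, -61.9, 106.7]
tool_rot: [3.14, -0.007, 3.142]
force: [-0.4, 0.0, 0.7]
width: 67.8
gripper_force: 0.0
```

Request:
{"fn": "arm_command", "kwargs": {"linear": [[0, 0, 0], [0, 0, 0], [0, 0, 0]], "rotation": [[0, 0, 0], [0, 0, 0], [0, 0, 0]], "grip": [-0.6, -0.6, -0.6]}}

```text
time: 21.98
position: [670.8, -61.2, 111.7]
tool_rot: [-3.141, 0.002, -3.139]
force: [-0.1, 0.1, -0.9]
width: 68.4
gripper_force: 0.0
```

```bash
python3 - <<'E'
from h import *
from bench import cams
i=[cams.camera(n)["img"][...,::-1] for n in("top","side")]
go(670,-61,30,np.pi)
f=lambda i:cv2.resize(i,(400,400),interpolation=cv2.INTER_CUBIC)
cv2.imwrite("pics/e.png",np.hstack([f(i[0][200:300,140:240]),f(i[1][140:260,240:360])]))
E
```

```text
t22.1 pos [670.6 -61.5 111.1] yaw -3.140 w 68.4 F [ 0.  0. -0.] g 0
linear [0.03, 0.02, 3.24] rot [-0.0, 0.01, 0.01]
```

View pics/e.png

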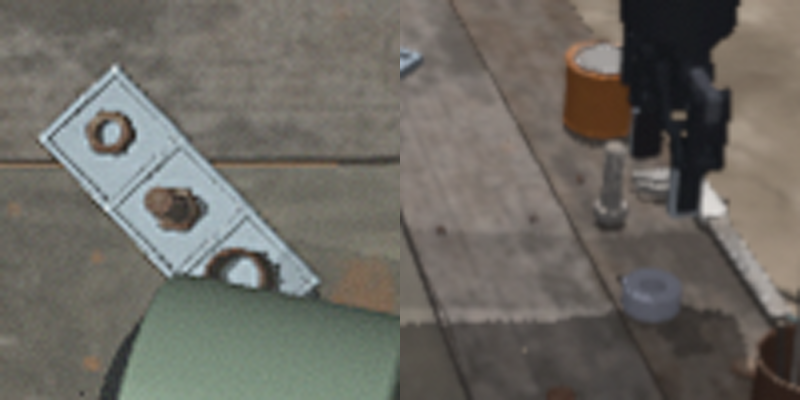

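The long bolt stands in the middle pocket at (170,208). The jaws are above the collar at (651,295) in the side panel.

Request:
{"fn": "arm_command", "kwargs": {"linear": [[0, 0, 1.5], [0, 0, 2.6], [0, 0, 3.28], [0, 0, 3.28], [0, 0, 3.28]], "rotation": [[0, 0, 0], [0, 0, 0], [0, 0, 0], [0, 0, 0], [0, 0, 0]], "grip": [-0.6, -0.6, -0.6, -0.6, 1]}}

```text
time: 22.7
position: [671.0, -62.0, 29.2]
tool_rot: [-3.141, 0.002, -3.14]
force: [1.0, -0.2, -0.0]
width: 51.4
gripper_force: 0.0
```

Request:
{"fn": "arm_command", "kwargs": {"linear": [[0, 0, 0], [0, 0, 0], [0, 0, 0], [0, 0, 0], [0, 0, 0]], "rotation": [[0, 0, 0], [0, 0, 0], [0, 0, 0], [0, 0, 0], [0, 0, 0]], "grip": [1, 1, 1, 1, 1]}}

```text
time: 23.32
position: [671.3, -62.0, 30.2]
tool_rot: [-3.141, 0.003, -3.14]
force: [-1.3, 0.3, 5.6]
width: 38.1
gripper_force: 59.6
```

Request:
{"fn": "arm_command", "kwargs": {"linear": [[0, 0, -0.8], [0, 0, -1.8], [0, 0, -3], [0, 0, -4], [0, 0, -4]], "rotation": [[0, 0, 0], [0, 0, 0], [0, 0, 0], [0, 0, 0], [0, 0, 0]], "grip": [1, 1, 1, 1, 1]}}

```text
time: 23.95
position: [672.3, -62.4, 131.8]
tool_rot: [-3.14, 0.006, -3.141]
force: [0.7, 0.7, -1.9]
width: 38.0
gripper_force: 60.3
```

```bash
python3 -c "
from h import *
go(511.3,-295,130)"
```

```text
t23.9 pos [672.3 -62.4 131.8] yaw -3.141 w 38.0 F [ 1.  1. -2.] g 60
linear [6.45, -9.3, 0.04] rot [-0.01, 0.04, -0.0]
```

Request:
{"fn": "arm_command", "kwargs": {"linear": [[2, -1.2, 0], [3.5, -3.2, 0], [5, -5.3, 0], [6.1, -7.4, 0], [6.45, -9.3, 0]], "rotation": [[0, 0, 0], [0, 0, 0], [0, 0, 0], [0, 0, 0], [0, 0, 0]], "grip": [1, 1, 1, 1, 1]}}

```text
time: 24.58
position: [506.7, -295.7, 127.4]
tool_rot: [3.14, -0.002, 3.141]
force: [0.8, -0.3, -1.1]
width: 38.0
gripper_force: 60.5
```

Request:
{"fn": "arm_command", "kwargs": {"linear": [[0, 0, 0], [0, 0, 1], [0, 0, 2], [0, 0, 2.6], [0, 0, 2.6]], "rotation": [[0, 0, 0], [0, 0, 0], [0, 0, 0], [0, 0, 0], [0, 0, 0]], "grip": [1, 1, 1, 1, 1]}}

```text
time: 25.2
position: [508.3, -293.2, 61.7]
tool_rot: [3.14, -0.002, -3.14]
force: [-0.1, 0.2, -1.1]
width: 38.2
gripper_force: 60.5
```

Request:
{"fn": "arm_command", "kwargs": {"linear": [[0, 0, 0], [0, 0, 0]], "rotation": [[0, 0, 0], [0, 0, 0]], "grip": [1, 1]}}

```text
time: 25.45
position: [509.9, -294.9, 64.1]
tool_rot: [-3.14, 0.001, -3.14]
force: [0.5, -0.6, -1.2]
width: 38.1
gripper_force: 60.5
```

```bash
python3 -c "
from h import *
go(511.3,-295,34)"
```

```text
t25.4 pos [ 509.9 -294.9   64.1] yaw -3.140 w 38.1 F [ 0. -1. -1.] g 61
linear [-0.06, -0.0, 1.2] rot [-0.01, 0.01, -0.0]
```

Request:
{"fn": "arm_command", "kwargs": {"linear": [[0, 0, 0.4], [0, 0, 0.8], [-0.05, 0, 1.22], [-0.05, 0, 1.22], [-0.05, 0, 1.22]], "rotation": [[0, 0, 0], [0, 0, 0], [0, 0, 0], [0, 0, 0], [0, 0, 0]], "grip": [1, 1, 1, 1, 1]}}

```text
time: 26.08
position: [510.1, -294.4, 31.9]
tool_rot: [3.141, -0.001, -3.14]
force: [-0.7, -0.1, -1.0]
width: 38.1
gripper_force: 68.7
```

Request:
{"fn": "arm_command", "kwargs": {"linear": [[0, 0, 0], [0, 0, 0], [0, 0, 0], [0, 0, 0], [0, 0, 0]], "rotation": [[0, 0, 0], [0, 0, 0], [0, 0, 0], [0, 0, 0], [0, 0, 0]], "grip": [-0.4, -0.4, -0.4, -0.4, -0.4]}}

```text
time: 26.7
position: [510.4, -294.6, 32.6]
tool_rot: [-3.142, 0.0, -3.141]
force: [0.1, -0.2, 0.8]
width: 59.8
gripper_force: 0.0
```

Request:
{"fn": "arm_command", "kwargs": {"linear": [[0, 0, -0.5], [0, 0, -1.5], [0, 0, -3.5], [0, 0, -5], [0, 0, -5]], "rotation": [[0, 0, 0], [0, 0, 0], [0, 0, 0], [0, 0, 0], [0, 0, 0]], "grip": [-0.4, -0.4, -0.4, -0.3, -0.3]}}

```text
time: 27.32
position: [512.6, -296.2, 162.1]
tool_rot: [-3.137, 0.006, -3.14]
force: [-0.2, -0.3, -0.7]
width: 55.7
gripper_force: 0.0
```

```bash
python3 -c "
from h import *
go(676.5,56.5,160,np.pi)"
```

```text
t27.3 pos [ 512.6 -296.2  162.1] yaw -3.140 w 55.7 F [-0. -0. -1.] g 0
linear [-6.57, 14.1, 0.06] rot [-0.03, 0.04, 0.01]
```

Request:
{"fn": "arm_command", "kwargs": {"linear": [[-0.6, 2.2, 0], [-1.2, 4.5, 0], [-1.8, 6.8, 0], [-2.4, 9, 0], [-2.4, 9, 0]], "rotation": [[0, 0, 0], [0, 0, 0], [0, 0, 0], [0, 0, 0], [0, 0, 0]], "grip": [-0.3, -0.3, -0.3, -0.3, -0.3]}}

```text
time: 27.95
position: [570.0, -65.6, 156.9]
tool_rot: [3.141, -0.001, -3.134]
force: [0.3, -0.5, -0.2]
width: 55.4
gripper_force: 0.0
```

Request:
{"fn": "arm_command", "kwargs": {"linear": [[-1.5, 1.8, 0], [-3, 3.6, 0], [-4.17, 5.1, 0], [-4.17, 5.1, 1], [-4.17, 5.1, 1.6]], "rotation": [[0, 0, 0], [0, 0, 0], [0, 0, 0], [0, 0, 0], [0, 0, 0]], "grip": [-0.3, -0.3, -0.3, -0.3, -0.3]}}

```text
time: 28.58
position: [673.2, 57.4, 115.4]
tool_rot: [-3.141, -0.003, -3.141]
force: [0.2, -0.1, 1.0]
width: 55.7
gripper_force: 0.0
```

Request:
{"fn": "arm_command", "kwargs": {"linear": [[0, 0, 0], [0, 0, 0], [0, 0, 0]], "rotation": [[0, 0, 0], [0, 0, 0], [0, 0, 0]], "grip": [-0.3, -0.3, -0.3]}}

```text
time: 28.95
position: [674.8, 57.5, 118.7]
tool_rot: [-3.142, 0.002, -3.141]
force: [0.4, -0.0, 0.6]
width: 55.4
gripper_force: 0.0
```

```bash
python3 - <<'E'
from h import *
from bench import cams
i=[cams.camera(n)["img"][...,::-1] for n in("top","side")]
go(676.5,56.5,50,np.pi)
f=lambda i:cv2.resize(i,(400,400),interpolation=cv2.INTER_CUBIC)
cv2.imwrite("pics/f.png",np.hstack([f(i[0][205:305,340:440]),f(i[1][120:240,240:360])]))
E
```

```text
t29.1 pos [674.7  57.8 118.5] yaw -3.141 w 55.5 F [-0. -1.  0.] g 0
linear [-0.07, -0.05, 2.74] rot [-0.0, 0.01, 0.0]
```

View pics/f.png

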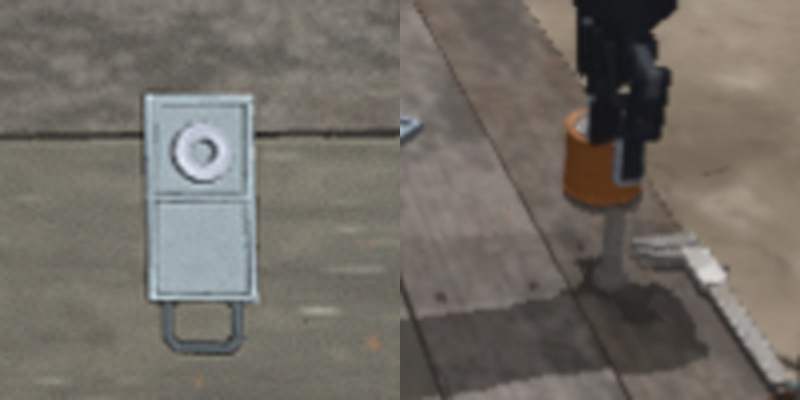

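The collar at (202,151) sits centred in the far pocket. The jaws are above the short bolt at (617,245), so I'll grip it.

Request:
{"fn": "arm_command", "kwargs": {"linear": [[-0.07, 0, 1], [-0.07, 0, 2], [-0.07, 0, 2.7], [-0.07, 0, 2.7], [-0.07, 0, 2.7]], "rotation": [[0, 0, 0], [0, 0, 0], [0, 0, 0], [0, 0, 0], [0, 0, 0]], "grip": [-0.3, -0.3, -0.3, -0.3, 1]}}

```text
time: 29.68
position: [676.7, 58.1, 50.9]
tool_rot: [-3.142, 0.001, -3.141]
force: [0.4, -0.1, 1.1]
width: 38.6
gripper_force: 0.0
```

Request:
{"fn": "arm_command", "kwargs": {"linear": [[0, 0, 0], [0, 0, 0], [0, 0, 0], [0, 0, 0], [0, 0, 0]], "rotation": [[0, 0, 0], [0, 0, 0], [0, 0, 0], [0, 0, 0], [0, 0, 0]], "grip": [1, 1, 1, 1, 1]}}

```text
time: 30.3
position: [677.0, 58.1, 51.5]
tool_rot: [-3.141, 0.002, -3.141]
force: [-0.6, 0.4, 6.2]
width: 13.7
gripper_force: 58.4
```

Request:
{"fn": "arm_command", "kwargs": {"linear": [[0, 0, -1], [0, 0, -2.5], [0, 0, -4], [0, 0, -4], [0, 0, -4]], "rotation": [[0, 0, 0], [0, 0, 0], [0, 0, 0], [0, 0, 0], [0, 0, 0]], "grip": [1, 1, 1, 1, 1]}}

```text
time: 30.92
position: [675.2, 58.1, 149.0]
tool_rot: [3.142, -0.002, -3.14]
force: [0.2, 0.8, -1.1]
width: 14.4
gripper_force: 58.5
```

```bash
python3 -c "
from h import *
go(441.3,-292.6,150)"
```

```text
t30.9 pos [675.2  58.1 149. ] yaw -3.140 w 14.4 F [ 0.  1. -1.] g 58
linear [9.37, -14.02, -0.03] rot [0.0, -0.01, -0.0]
```

Request:
{"fn": "arm_command", "kwargs": {"linear": [[1.7, -1.7, 0], [3.2, -3.4, 0], [4.6, -5.1, 0], [5.5, -7, 0], [5.5, -7, 0]], "rotation": [[0, 0, 0], [0, 0, 0], [0, 0, 0], [0, 0, 0], [0, 0, 0]], "grip": [1, 1, 1, 1, 1]}}

```text
time: 31.55
position: [535.9, -119.4, 148.3]
tool_rot: [3.141, -0.004, 3.137]
force: [-0.0, 1.0, -1.1]
width: 14.2
gripper_force: 58.8
```

Request:
{"fn": "arm_command", "kwargs": {"linear": [[1, -1.8, 0], [2.2, -3.6, 0], [3.2, -5.4, 0], [3.87, -7, 0], [3.87, -7, 0]], "rotation": [[0, 0, 0], [0, 0, 0], [0, 0, 0], [0, 0, 0], [0, 0, 0]], "grip": [1, 1, 1, 1, 1]}}

```text
time: 32.17
position: [441.3, -293.6, 148.8]
tool_rot: [3.141, -0.001, 3.139]
force: [0.3, 0.3, -1.1]
width: 14.3
gripper_force: 59.0
```

Request:
{"fn": "arm_command", "kwargs": {"linear": [[0, 0, 1], [0, 0, 2], [0, 0, 2.7], [0, 0, 2.7], [0, 0, 2.7]], "rotation": [[0, 0, 0], [0, 0, 0], [0, 0, 0], [0, 0, 0], [0, 0, 0]], "grip": [1, 1, 1, 1, 1]}}

```text
time: 32.8
position: [442.7, -291.3, 82.6]
tool_rot: [3.141, -0.0, -3.139]
force: [-0.6, 0.3, -1.3]
width: 14.3
gripper_force: 59.0
```

```bash
python3 -c "
from h import *
go(441.3,-292.6,54)"
```

```text
t32.8 pos [ 442.7 -291.3   82.6] yaw -3.139 w 14.3 F [-1.  0. -1.] g 59
linear [0.06, -0.05, 1.14] rot [0.0, -0.0, -0.0]
```

Request:
{"fn": "arm_command", "kwargs": {"linear": [[0.05, -0.05, 0.4], [0.05, -0.05, 0.8], [0.05, -0.05, 1.14], [0.05, -0.05, 1.14], [0.05, -0.05, 1.14]], "rotation": [[0, 0, 0], [0, 0, 0], [0, 0, 0], [0, 0, 0], [0, 0, 0]], "grip": [1, 1, 1, 1, 1]}}

```text
time: 33.42
position: [440.8, -293.3, 53.9]
tool_rot: [3.141, -0.0, -3.141]
force: [-0.2, 0.6, 2.1]
width: 14.3
gripper_force: 59.4
```

Request:
{"fn": "arm_command", "kwargs": {"linear": [[0, 0, 0], [0, 0, 0], [0, 0, 0], [0, 0, 0], [0, 0, 0]], "rotation": [[0, 0, 0], [0, 0, 0], [0, 0, 0], [0, 0, 0], [0, 0, 0]], "grip": [0, 0, 0, 0, 0]}}

```text
time: 34.05
position: [440.9, -293.4, 54.0]
tool_rot: [-3.142, 0.0, -3.14]
force: [-0.0, 0.1, -0.2]
width: 43.0
gripper_force: 0.0
```

Request:
{"fn": "arm_command", "kwargs": {"linear": [[0, 0, -0.5], [0, 0, -1.5], [0, 0, -3.5], [0, 0, -5], [0, 0, -5.5]], "rotation": [[0, 0, 0], [0, 0, 0], [0, 0, 0], [0, 0, 0], [0, 0, 0]], "grip": [0, 0, 0, 0, 0]}}

```text
time: 34.67
position: [442.1, -294.4, 194.8]
tool_rot: [-3.138, 0.004, -3.14]
force: [-0.4, -1.2, -0.6]
width: 42.6
gripper_force: 0.0
```

Request:
{"fn": "arm_command", "kwargs": {"linear": [[0, 2, 0], [0, 4, 0], [0, 6, 0], [0, 8, 0], [0, 8, 0]], "rotation": [[0, 0, 0], [0, 0, 0], [0, 0, 0], [0, 0, 0], [0, 0, 0]], "grip": [0, 0, 0, 0, 0]}}

```text
time: 35.3
position: [439.4, -90.4, 191.0]
tool_rot: [3.14, -0.002, -3.135]
force: [0.3, -0.9, 0.0]
width: 42.6
gripper_force: 0.0
```

```bash
python3 - <<'E'
from h import *
from bench import cams
i=[cams.camera(n)["img"][...,::-1] for n in("top","side")]
f=lambda i:cv2.resize(i,(400,300),interpolation=cv2.INTER_CUBIC)
cv2.imwrite("pics/g.png",np.vstack([np.hstack([f(i[0][210:300,140:260]),f(i[0][210:300,340:460])]),np.hstack([f(i[1][270:360,180:300]),f(i[1][130:220,160:280])])]))
E
```

```text
(no output)
```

View pics/g.png

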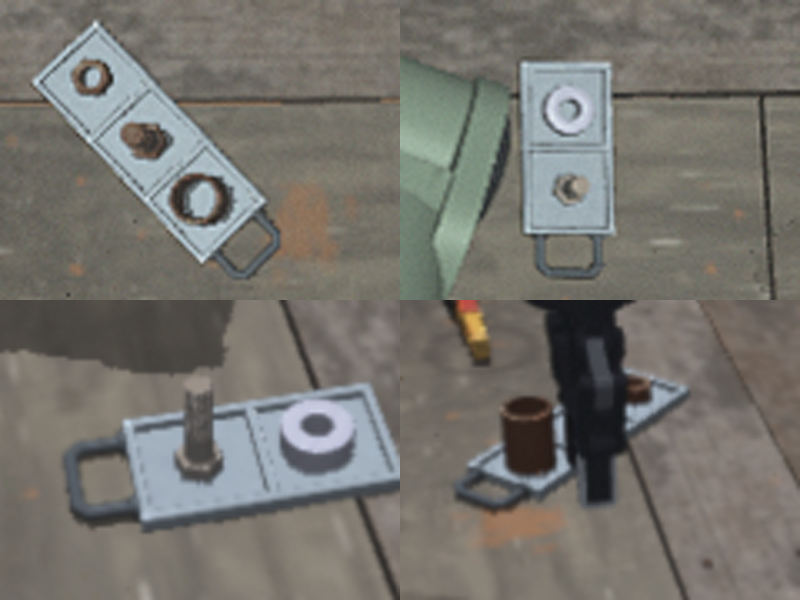

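All five pieces stand upright and centred in their pockets: the nut at (92,76), long bolt at (147,140), sleeve at (202,198), collar at (568,110) and short bolt at (570,187).

Request:
{"fn": "arm_command", "kwargs": {"linear": [[0, 0, 0], [0, 0, 0], [0, 0, 0], [0, 0, 0], [0, 0, 0]], "rotation": [[0, 0, 0], [0, 0, 0], [0, 0, 0], [0, 0, 0], [0, 0, 0]], "grip": [0, 0, 0, 0, 0]}}

```text
time: 36.02
position: [440.7, -93.5, 191.5]
tool_rot: [3.142, -0.0, -3.141]
force: [-0.1, 0.1, 0.2]
width: 42.6
gripper_force: 0.0
```

```bash
python3 -c "
from bench import hand_in
print(hand_in())"
```

```text
the job is handed in; nothing more can be done
None
```

I placed all five pieces upright and centred in their named pockets, left the larger nut, tin and cup alone, and handed the job in at about 36 s; `hand_in()` gave no verdict, so the result rests on the last camera pictures.

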